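# Load the watch-parts tray into the bench dryer

### The arm

A 6-joint arm with a two-finger parallel gripper is mounted at the origin on the work surface. World frame = base frame: x ahead of the robot, y to its left, z up, the work surface at z = 0. Lengths are in m, angles in degrees, forces in N, time in s.
With the tool pointing down it reaches from about 0.35 to 0.875 m from the base axis. Payload 4.2 kg.
Tool frame: the origin (TCP) lies midway between the tips of the shut fingers; the grasp point (between the pads) lies 19 mm behind it; z points along the fingers, y is the line along which they close (so a half turn about z gives the same grasp; the last joint's range is limited). The gripper opens to 87 mm and grips with 3 to 60 N. Pads are 19 mm wide; open, the fingers measure 117 mm over their backs; the gripper's body (75 mm by 190 mm) begins 51 mm behind the grasp point.
Start: joints at [78.988, 22.042, 0.453, 0, -68.411, -14.817], TCP at [0.272, 0.563, 0.19] pointing down, gripper open.
Joint ranges: [-179.83, 179.83], [-69.29, 118.12], [-61.27, 80.66], [-181.25, 117.63], [-171.15, -9.14], [-177.46, 177.46]. Speed limits (degrees/s): [159.86, 159.86, 180, 180, 180, 180].

### API

Orientations are given as a 3x3 rotation matrix whose columns are the frame's x, y, z axes.
In Python, from station import sense, capture, finish_job, silhouettes, landmark_of gives the robot as it stands.
- The arm moves only by the tool step_arm, never from a script. Its arguments are lists of equal length, an entry for each row: "linear": the shift along the tool's x, y, z in mm, a list of three; "delta_rot": the turn, a rotation vector about the tool's x, y, z in rad, a list of three; "grip": the finger opening in mm, from 0 to 87. A call has 1 to 10 rows; each row shifts and turns the commanded pose from where the row before left it, along the tool's axes as they then stand; what a row does not reach is not made up. A row lasts 1/8 s, in which the tool goes at most 62.5 mm and 10.7 degrees, less where a joint would pass 70% of its speed; a pose out of reach is approached as far as the arm can. A call with a gripper value outside its range is refused whole. The fingers move at their own pace and stop on an object; the grip force is fixed at half the most. Time passes only in rows, so rows that do not move let the fingers close. It gives the time, the measured TCP pose, the force, the opening and the grip force at its end, in the units of the state.
- sense(): the state, without advancing time (a new reading comes with each control period).
- capture(name): name is "scene" or "top"; returns a dict with "img" (384x512x3 uint8, red, green, blue), "fx", "fy", "cx", "cy" (pixels), "world_to_cam" (4x4, takes a point from world to camera coordinates). Camera axes: x right, y up, looking along -z (the intrinsics and any distortion apply to the point x, -y, -z); pixel columns grow to the right and rows downward; lengths in m; the calibration is good to about 2 mm. A picture is of the moment at which its call begins. There is no depth.
- finish_job(): hands the job in; it is judged then, once.
Trained networks look in the newest picture that a camera, given by its name, has taken for a name from the list of things; names that differ only in an ending like _2 or _b are one class to them, and where a whole thing is asked for, a point or a joint stands for the part that bears it (a point fixed in the world has none). Each returns a list of dicts, best first, with "score" (0 to 1); they miss things now and then, are a little off and sometimes report something else, mostly with a low value. They report only what shows in the picture. A call takes as long as a camera call. They do not tell look-alikes from the thing itself.
- silhouettes(camera, label): "mask" (384x512 bool, what is visible of it) and "point" ([column, row] in pixels, amid what is visible of it).
- landmark_of(camera, label): "point" ([column, row] in pixels: a listed point, or the origin of a listed thing).
The state is a dict: "time_s": time; "joints": joint angles; "joint_velocities": joint speeds; "effort": joint torques, N m; "tcp_pos": TCP position; "ee_rot": TCP orientation; "wrist_force": force on the tool from outside, world axes, zero at the start; "moment": the same for the moment, N m; "gripper_width": opening from 0.0 (shut) to 1.0 (fully open); "gripper_force": force on a finger pad.
Only numpy, scipy, OpenCV 4.12 (cv2) and the standard library are available. Lean on these libraries where they do the work, as an engineer would, in place of code of your own. Each camera call takes 0.05 s, during which the arm holds its last target. There are 200 camera calls.

### The job

Load the aluminium tray of watch parts into the bench dryer: keeping it level, bring it to the mouth of the low bay and slide it in, tab trailing, letting the side guides line it up; push gently, never forcing it (well under 20 N against the dryer), until it has pushed the stiff plate inside back to its end stop and is fully home. Then throw the toggle lever on the dryer's low roof right over, away from the mouth, to switch the dryer on, let go, and leave the other things on the bench where they are.

Things in the scene. Friction and masses are not known exactly. Their poses are not given: they have to be found in the camera images.
- tray: open aluminium tray of watch parts on the bench, 120 mm long (its x), 62 mm wide (its y), walls 22 mm high, 4 mm thick, 0.2 to 0.35 kg. Origin: centre of its underside. The plain +x end enters the bay first; the -x end has a tongue with an upright grip tab. It can be gripped across its 62 mm width or by the tab; the parts in it do not move.
- tray_tab (a point): top of the tray's grip tab, 95 mm from the tray's origin along its -x, 45 mm up. The tab is 16 mm wide across y and runs from the tray's x = -85 mm to its rounded back at x = -103 mm; it stands on a tongue 4 mm thick and 30 mm wide behind the tray (x = -60 to -104 mm).
- dryer: grey bench dryer, fixed: a low loading part 260 mm wide (its y) and 150 mm deep (x = 0 to 150 mm), roof top 50 mm above the bench, clear window in the roof; behind it a housing 150 mm high (x = 150 to 320 mm). Origin: on the bench under the middle of the mouth; +x points into the bay, z up. Nowhere may the tray press on the dryer with more than 20 N.
- bay_mouth (a point): middle of the bay's mouth opening, 20 mm above the dryer's origin, axes as the dryer's. The opening is 130 mm wide, 40 mm high, its floor is the bench top. Inside, two rigid steel side guides flare from 95 mm apart at x = 0 to 65 mm at x = 38 mm, then run parallel to x to 145 mm. The pair sits off the dryer's middle, to either side, by an unknown 0 to 7 mm.
- shuttle (a joint): travel (m) of the upright plate at the bay's end: 0 at start, 0.016 at its rigid end stop (home; 0.0135 is enough). The tray pushes it to +x; it resists with 3 to 4 N all the way and stays where left (no spring). Its starting depth is unknown: face 79 to 119 mm inside the mouth, so with the tray home its origin is 35 to 75 mm inside, the tab just outside.
- lever (a joint): angle (rad) of the dryer's toggle lever: near 0 is off, leaning to the mouth (dryer -x); 1.0 is on, leaning away (+x); 0.85 is enough. It takes about 1 N at the ball and stays where left. Hinge axis along the dryer's y at dryer x = 85, y = -100, z = 72 mm; the ball swings at 80 mm radius. Block under it: 70 mm (x) by 50 mm (y), top at z = 75 mm.
- lever_tip (a point): centre of the lever's black ball, 26 mm in diameter, about 142 mm above the bench when fully off or on, 152 mm half way
- loupe: a black eyeglass loupe, 34 mm wide, 32 mm tall, standing on the dryer's low roof; origin under its centre
- oil: a small amber bottle with a white cap, 26 mm wide, 65 mm tall; origin under its centre
- dome: a white dust-cover dome with a knob, 70 mm wide, 42 mm tall; origin under its centre
- holder: a brass movement-holder ring, 54 mm wide, 14 mm tall; origin under its centre
- stand: a round dark-steel stand with upright screwdrivers, 90 mm wide, 90 mm tall; origin under its centre
- driver: a loose screwdriver lying on the bench, 130 mm long
- blower: a dark rubber dust blower, 72 mm wide, 85 mm tall; origin under its centre
Things that resemble listed ones, but are neither listed nor needed, are in the scene too. Of the things that look like the tray, take the one that is farthest from the robot's base at the start.

How it is judged:
By the outcome, as a careful person would: the job done as asked, in the order asked, and still so for the second after the job is handed in, with the robot touching nothing.
It also fails if it takes over 67 s, if anything falls off the work surface, if the arm or the gripper's body presses on something with over 40 N, if the wrist force passes 120 N, or if a joint passes its speed limit or range.

## Working session

There is one attempt and no reset: what is moved stays moved. The work goes in short steps, Python scripts to look and compute and a tool call to move; the robot and the scene stay as the last step left them, time stands still between calls to the robot, and variables do not carry over. Pictures are saved under pics/ and viewed, at most 10 in all, crops included, and the job is handed in when it is done.

Besides the shell and the picture viewer there is one more tool, called after ">>>" as name(argument=value, ...) on one line, values as JSON. step_arm: Moves the arm, as the interface text tells. Its arguments: {"type":"object","properties":{"linear":{"type":"array"},"delta_rot":{"type":"array"},"grip":{"type":"array"}},"required":["linear","delta_rot","grip"]}

```bash
mkdir -p pics; cat > h.py <<'E'
import numpy as np, cv2
from station import sense, capture, finish_job, silhouettes, landmark_of
def ray(c,px):
    M=np.array(c["world_to_cam"]);R=M[:3,:3];t=M[:3,3]
    d=np.array([(px[0]-c["cx"])/c["fx"],-(px[1]-c["cy"])/c["fy"],-1.])
    return -R.T@t, R.T@d
def at_z(c,px,z):
    o,d=ray(c,px); return o+d*(z-o[2])/d[2]
def proj(c,p):
    M=np.array(c["world_to_cam"]);q=M[:3,:3]@np.array(p)+M[:3,3]
    return np.array([c["cx"]+c["fx"]*q[0]/-q[2], c["cy"]+c["fy"]*-q[1]/-q[2]])
def tri(c1,p1,c2,p2):
    o1,d1=ray(c1,p1);o2,d2=ray(c2,p2);d1/=np.linalg.norm(d1);d2/=np.linalg.norm(d2)
    s=np.linalg.lstsq(np.c_[d1,-d2],o2-o1,rcond=None)[0]
    a=o1+s[0]*d1;b=o2+s[1]*d2;return (a+b)/2,np.linalg.norm(a-b)
E
python3 - <<'E'
from h import *
np.set_printoptions(precision=3,suppress=True)
C={}
for n in("scene","top"):
    c=C[n]=capture(n);print(n,[k for k in c],ray(c,(c["cx"],c["cy"])))
    cv2.imwrite(f"pics/{n}0.png",cv2.resize(c["img"][:,:,::-1],None,fx=1.5,fy=1.5))
    for l,z in(("tray",0),("tray_tab",.045),("dryer",0),("bay_mouth",.02),("lever_tip",.142),("loupe",.05),("blower",0),("stand",0),("oil",0)):
        for r in landmark_of(n,l)[:4]:
            print(n,l,round(r["score"],2),np.array(r["point"]),at_z(c,r["point"],z))
E
```

```text
scene ['img', 'fx', 'fy', 'cx', 'cy', 'world_to_cam'] (array([ 1.197, -0.354,  0.652]), array([-0.762,  0.235, -0.603]))
scene tray 0.68 [325.1 171.1] [0.313 0.154 0.   ]
scene tray 0.63 [232.  250.6] [ 0.572 -0.205  0.   ]
scene tray_tab 0.68 [200.1 255.3] [ 0.611 -0.286  0.045]
scene tray_tab 0.6 [354.7 155.7] [0.318 0.244 0.045]
scene tray_tab 0.24 [344.9 229.5] [0.616 0.058 0.045]
scene dryer 0.61 [344.5 227.6] [0.566 0.091 0.   ]
scene bay_mouth 0.97 [345.3 223.6] [0.572 0.087 0.02 ]
scene lever_tip 0.78 [392.5 209.3] [0.677 0.121 0.142]
scene loupe 0.75 [365.4 189.6] [0.49  0.183 0.05 ]
scene blower 0.7 [109.6 259.8] [ 0.529 -0.481  0.   ]
scene stand 0.61 [194.3 308.7] [ 0.71  -0.318  0.   ]
scene oil 0.66 [266.7 309. ] [ 0.749 -0.177  0.   ]
top ['img', 'fx', 'fy', 'cx', 'cy', 'world_to_cam'] (array([ 0.429, -0.138,  1.19 ]), array([ 0.108,  0.001, -0.994]))
top tray 0.95 [167.2 268.2] [0.311 0.16  0.   ]
top tray 0.59 [273.2 189.7] [ 0.56  -0.195  0.   ]
top tray 0.56 [182.8 193.7] [0.555 0.108 0.   ]
top tray_tab 0.91 [137.  272.3] [0.305 0.244 0.045]
top tray_tab 0.58 [302.6 173. ] [ 0.607 -0.29   0.045]
top dryer 0.7 [189.  189.6] [0.568 0.087 0.   ]
top bay_mouth 0.68 [186.1 194.2] [0.551 0.093 0.02 ]
top lever_tip 0.43 [165.1 151. ] [0.67  0.131 0.142]
top lever_tip 0.2 [188.8 194.2] [0.538 0.061 0.142]
top loupe 0.67 [152.7 216.9] [0.478 0.194 0.05 ]
top blower 0.59 [357. 195.] [ 0.535 -0.475  0.   ]
top stand 0.91 [308.6 143.8] [ 0.714 -0.321  0.   ]
top oil 0.5 [266.4 134.6] [ 0.75  -0.178  0.   ]
```

View pics/scene0.png

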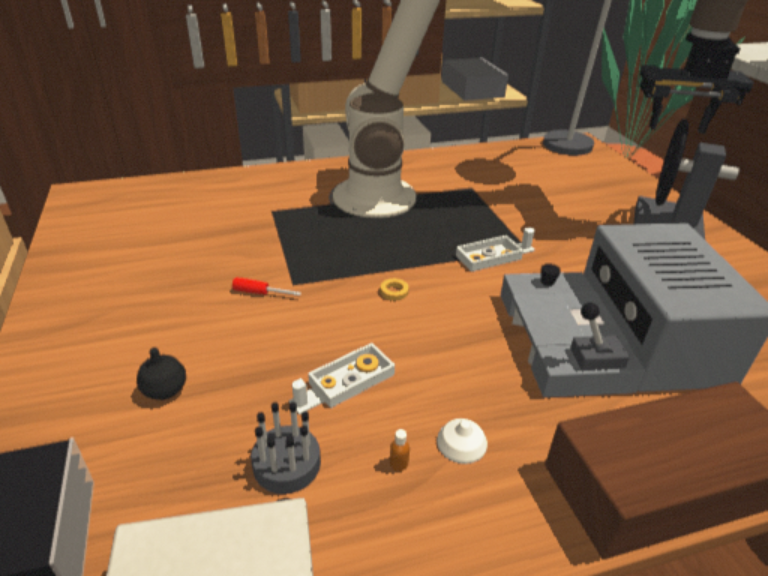

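View pics/top0.png

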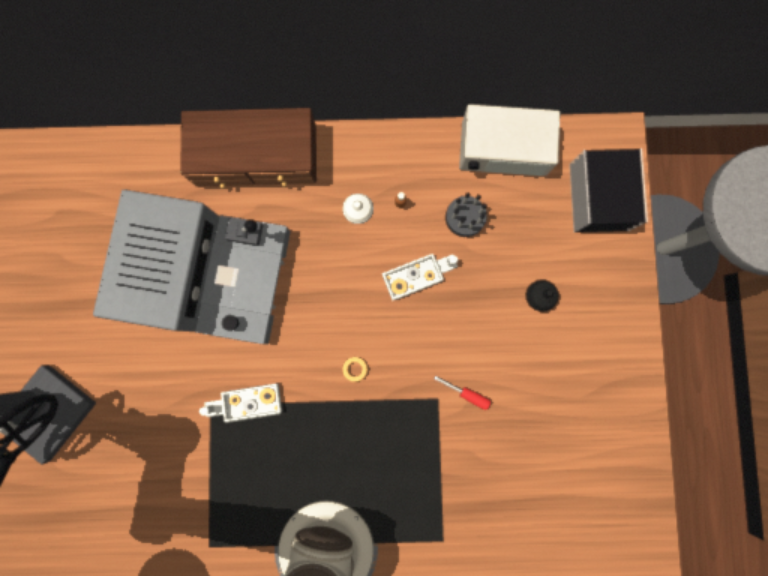

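The top and scene pictures show two trays. One is at top px (273,190), scene px (232,250), near the stand and about 0.6 m from the base. The other is at top px (167,268), scene px (325,171), about 0.35 m away. I choose the far one, with its tab at top px (302,173). I'll fit models to the masks and check the choice in a crop.

```bash
cat >> h.py <<'E'
from scipy.optimize import minimize
DRY=[(0,150,-130,130,0,50),(150,320,-130,130,0,150)]
TRAY=[(-60,60,-31,31,0,22),(-104,-60,-15,15,0,4),(-103,-85,-8,8,0,45)]
def render(c,boxes,q,S=4):
    im=np.zeros((384*S,512*S),np.uint8);a=q[2]
    for b in boxes:
        P=np.array([(x,y,z) for x in b[:2] for y in b[2:4] for z in b[4:]])/1000.
        W=np.c_[q[0]+np.cos(a)*P[:,0]-np.sin(a)*P[:,1],q[1]+np.sin(a)*P[:,0]+np.cos(a)*P[:,1],P[:,2]]
        h=cv2.convexHull(np.array([(proj(c,w)+.5)*S for w in W],np.float32)).astype(np.float32)
        cv2.fillConvexPoly(im,np.round(h*16).astype(np.int32),255,shift=4)
    return cv2.resize(im,(512,384),interpolation=cv2.INTER_AREA)/255.
def fit(obs,boxes,q0):
    f=lambda q:sum(np.abs(render(c,boxes,q)-m).sum()/m.sum() for c,m in obs)
    best=None
    for d in(-.12,0,.12):
        x=np.array(q0)+[0,0,d]
        for s in(.02,.005): 
            r=minimize(f,x,method="Nelder-Mead",options=dict(initial_simplex=np.vstack([x]+[x+v for v in np.diag([s,s,s*8])]),maxiter=120));x=r.x
        if best is None or r.fun<best.fun:best=r
    return best.x,best.fun
def pick(cam,label,px):
    return min(silhouettes(cam,label),key=lambda r:np.hypot(*(np.array(r["point"])-px)))
E
python3 - <<'E'
from h import *
np.set_printoptions(precision=4,suppress=True)
C={n:capture(n) for n in("scene","top")}
for lab,boxes,px,q0 in(("dryer",DRY,dict(scene=(410,200),top=(130,180)),(.56,.09,1.4)),("tray",TRAY,dict(scene=(232,250),top=(278,185)),(.56,-.2,2.0))):
    obs=[]
    for n in C:
        r=pick(n,lab,px[n]);m=r["mask"].astype(np.uint8)
        m=cv2.morphologyEx(m,cv2.MORPH_CLOSE,np.ones((5,5)));print(lab,n,r["score"],r["point"],m.sum())
        obs.append((C[n],m.astype(float)))
    for o in(obs,obs[:1],obs[1:]):
        q,f=fit(o,boxes,q0);print(lab,q[:2],np.degrees(q[2]),f)
        if o is obs: Q=q
    for i,n in enumerate(C):
        im=C[n]["img"] if lab=="dryer" else img[n]
        e=cv2.morphologyEx((render(C[n],boxes,Q)>.5).astype(np.uint8),cv2.MORPH_GRADIENT,np.ones((2,2)))
        im=im.copy();im[e>0]=(0,255,0)
        if lab=="dryer": img=globals().get("img",{});img[n]=im
        else: img[n]=im
t=cv2.resize(img["top"][105:245,55:322],None,fx=3,fy=3,interpolation=cv2.INTER_CUBIC)[:,:800]
cv2.imwrite("pics/fit_top.png",t[:,:,::-1])
s=cv2.resize(img["scene"][140:300,170:512],None,fx=2.3,fy=2.3,interpolation=cv2.INTER_CUBIC)
cv2.imwrite("pics/fit_scene.png",s[:,:,::-1])
E
```

```text
dryer scene 0.84 [423.5, 213.0] 15125
dryer top 0.95 [127.1, 181.5] 9627
dryer [0.5641 0.0957] 78.80063017987841 0.09214605854270966
dryer [0.5624 0.0961] 78.99051052722672 0.04351320693566683
dryer [0.5651 0.0969] 78.84538681544825 0.04453039551750896
tray scene 0.84 [229.1, 248.6] 1610
tray top 0.64 [275.9, 187.1] 797
tray [ 0.577  -0.1996] 110.9238370955283 0.1810718338942145
tray [ 0.5757 -0.1999] 110.13935047254552 0.08930946291560102
tray [ 0.5778 -0.1987] 110.99942328584609 0.0685167417029547
```

View pics/fit_top.png

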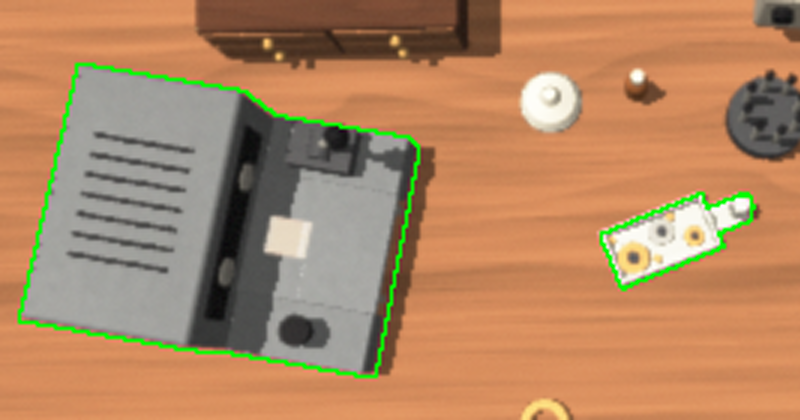

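View pics/fit_scene.png

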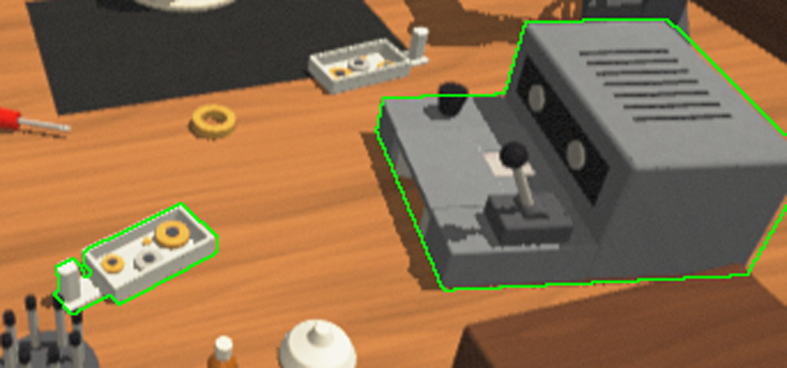

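The fits overlay both objects tightly. The far tray is confirmed at (0.577, -0.1995) with yaw 110.8°, and the dryer mouth is at (0.5645, 0.096) with yaw 78.9°. I'll grip the tray across its width, since the stand is too close to the tab for the gripper body.

```bash
cat >> h.py <<'E'
def plan(p,yaw=None,up=None):
    """yaw: heading (deg) of tool x-axis modulo 180. turn first, then shift in the turned axes"""
    s=sense();R=np.array(s["ee_rot"]);d=0.
    if yaw is not None:
        cur=np.degrees(np.arctan2(R[1,0],R[0,0]));d=(yaw-cur+90)%180-90
    a=np.radians(-d) # tool z down: +turn about tool z is -yaw
    Rz=cv2.Rodrigues(np.array([0,0,a]))[0];R2=R@Rz
    print("t",s["time_s"],"tcp",np.round(s["tcp_pos"],4),"zax",np.round(R[:,2],3),"yaw",np.round(np.degrees(np.arctan2(R[1,0],R[0,0])),2),"j6",s["joints"][5],"F",np.round(s["wrist_force"],2))
    print("turn rad z",round(a,4),"shift mm",np.round(R2.T@(np.array(p)-s["tcp_pos"])*1000,1))
def dry(x,y,z,o=(.5645,.0962),yaw=78.9):
    c,s=np.cos(np.radians(yaw)),np.sin(np.radians(yaw));return np.array([o[0]+c*x-s*y,o[1]+s*x+c*y,z])
E
python3 -c "
from h import *
plan((.577,-.1995,.19),110.8)"
```

```text
t 1.3 tcp [0.2723 0.5626 0.1904] zax [-0. -0. -1.] yaw -25.83 j6 -14.816152034012914 F [-0.02 -0.96 -0.49]
turn rad z 0.757 shift mm [ 8.206e+02 -1.430e+01  4.000e-01]
```

>>> step_arm(linear=[[0,0,0],[0,0,0],[0,0,0],[0,0,0],[0,0,0],[40,-1,0],[55,-1,0],[55,-1,0],[55,-1,0],[55,-1,0]], delta_rot=[[0,0,0.1514],[0,0,0.1514],[0,0,0.1514],[0,0,0.1514],[0,0,0.1514],[0,0,0],[0,0,0],[0,0,0],[0,0,0],[0,0,0]], grip=[87,87,87,87,87,87,87,87,87,87])

```text
time_s: 2.55
tcp_pos: [0.3697, 0.3197, 0.1908]
ee_rot: [[0.356, -0.935, 0.001], [-0.935, -0.356, 0.001], [-0.0, -0.001, -1.0]]
wrist_force: [0.4, -0.2, -0.2]
gripper_width: 0.999
gripper_force: 0.0
```

>>> step_arm(linear=[[55,-1,0],[55,-1,0],[55,-1,0],[55,-1,0],[55,-1,0],[55,-1,0],[55,-1,0],[55,-1,0],[55,-1,0],[45,0,0]], delta_rot=[[0,0,0],[0,0,0],[0,0,0],[0,0,0],[0,0,0],[0,0,0],[0,0,0],[0,0,0],[0,0,0],[0,0,0]], grip=[87,87,87,87,87,87,87,87,87,87])

```text
time_s: 3.8
tcp_pos: [0.57, -0.1824, 0.1904]
ee_rot: [[0.354, -0.935, 0.0], [-0.935, -0.354, -0.0], [0.0, -0.0, -1.0]]
wrist_force: [0.4, 0.8, -0.1]
gripper_width: 1.002
gripper_force: 0.0
```

```bash
python3 -c "
from h import *
plan((.577,-.1995,.004),110.8)"
```

```text
t 3.8 tcp [ 0.57   -0.1824  0.1904] zax [ 0. -0. -1.] yaw -69.25 j6 23.003901242134955 F [ 0.38  0.82 -0.09]
turn rad z -0.0009 shift mm [ 18.4  -0.5 186.4]
```

>>> step_arm(linear=[[19,-0.5,0],[0,0,45],[0,0,45],[0,0,40],[0,0,25],[0,0,15],[0,0,10],[0,0,5],[0,0,0],[0,0,0]], delta_rot=[[0,0,0],[0,0,0],[0,0,0],[0,0,0],[0,0,0],[0,0,0],[0,0,0],[0,0,0],[0,0,0],[0,0,0]], grip=[87,87,87,87,87,87,87,87,87,87])

```text
time_s: 5.05
tcp_pos: [0.5772, -0.198, 0.0063]
ee_rot: [[0.355, -0.935, 0.002], [-0.935, -0.355, -0.0], [0.001, -0.001, -1.0]]
wrist_force: [0.5, 0.5, -0.1]
gripper_width: 1.0
gripper_force: 0.0
```

>>> step_arm(linear=[[0,0,0],[0,0,0],[0,0,0],[0,0,0],[0,0,0],[0,0,0]], delta_rot=[[0,0,0],[0,0,0],[0,0,0],[0,0,0],[0,0,0],[0,0,0]], grip=[66,60,55,55,55,55])

```text
time_s: 5.8
tcp_pos: [0.5766, -0.1979, 0.0054]
ee_rot: [[0.355, -0.935, -0.0], [-0.935, -0.355, 0.0], [-0.0, 0.0, -1.0]]
wrist_force: [0.3, 0.1, 0.2]
gripper_width: 0.636
gripper_force: 0.0
```

```bash
python3 -c "
from h import *
plan((.577,-.1995,.014))"
```

```text
t 5.8 tcp [ 0.5766 -0.1979  0.0054] zax [-0.  0. -1.] yaw -69.2 j6 24.54667047332648 F [0.27 0.1  0.21]
turn rad z -0.0 shift mm [ 1.6  0.2 -8.6]
```

```bash
python3 - <<'E'
from h import *
c=capture("top");t=capture("scene")
a=cv2.resize(c["img"][130:240,220:330],None,fx=3.5,fy=3.5,interpolation=cv2.INTER_CUBIC)
b=cv2.resize(t["img"][200:310,170:280],None,fx=3.5,fy=3.5,interpolation=cv2.INTER_CUBIC)
cv2.imwrite("pics/g1.png",np.hstack([a,b])[:,:,::-1])
print(sense()["gripper_width"])
E
```

```text
0.6310007986638637
```

View pics/g1.png

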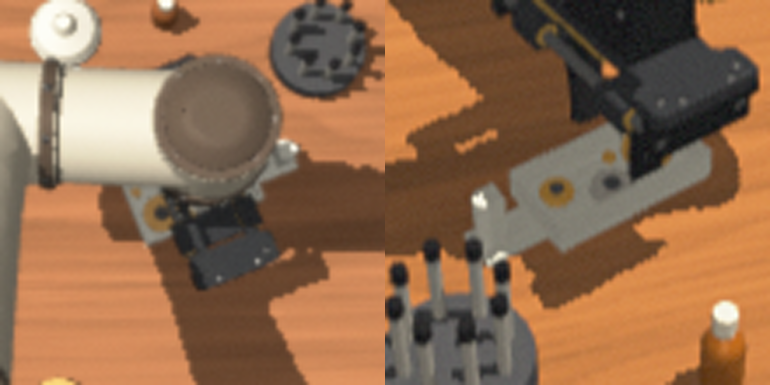

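The crop shows the tray still in place with its tab by the stand, and the gripper over it, but it's unclear whether the fingertip at crop px (640,170) is outside the near wall. I'll check by projection.

```bash
python3 - <<'E'
from h import *
np.set_printoptions(precision=0,suppress=True)
c=capture("scene");s=sense();p=np.array(s["tcp_pos"]);R=np.array(s["ee_rot"])
f=lambda w:(proj(c,w)-[170,200])*3.5
for k in(0,27.5,-27.5,42,-42):
    print(k,f(p+R[:,1]*k/1000),f(p+R[:,1]*k/1000+[0,0,.07]))
q=(.577,-.1995,np.radians(110.8));cs,sn=np.cos(q[2]),np.sin(q[2])
for x,y in((60,31),(60,-31),(-60,-31),(-60,31)):
    print((x,y),[f((q[0]+(cs*x-sn*y)/1000,q[1]+(sn*x+cs*y)/1000,z)) for z in(0,.022)])
print(s["joints"],s["tcp_pos"],s["gripper_width"])
m=pick("scene","tray",(232,250))["mask"]
print("tray mask x range",np.where(m.any(0))[0][[0,-1]])
E
```

```text
0 [229. 174.] [229.  96.]
27.5 [206. 151.] [205.  73.]
-27.5 [253. 199.] [254. 121.]
42 [194. 139.] [193.  62.]
-42 [267. 212.] [268. 134.]
(60, 31) [array([272., 120.]), array([272.,  97.])]
(60, -31) [array([326., 171.]), array([327., 147.])]
(-60, -31) [array([178., 249.]), array([177., 225.])]
(-60, 31) [array([127., 192.]), array([125., 168.])]
[ -4.  31. -14.   0. -45.  25.] [ 1. -0.  0.] 0.6340593734210684
tray mask x range [195 262]
```

```bash
python3 - <<'E'
from h import *
c=capture("scene");s=sense()
b=cv2.resize(c["img"][185:285,180:300],None,fx=6,fy=6,interpolation=cv2.INTER_CUBIC).astype(float)
b=(255*(b/255)**.45).astype(np.uint8)
p=np.array(s["tcp_pos"]);R=np.array(s["ee_rot"])
for k in(0,27.5,-27.5,-42):
    u=(proj(c,p+R[:,1]*k/1000)-[180,185]+.5)*6; cv2.circle(b,tuple(int(v) for v in u),3,(0,255,0),-1)
cv2.imwrite("pics/g2.png",b[:,:,::-1])
E
```

```text
(no output)
```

View pics/g2.png

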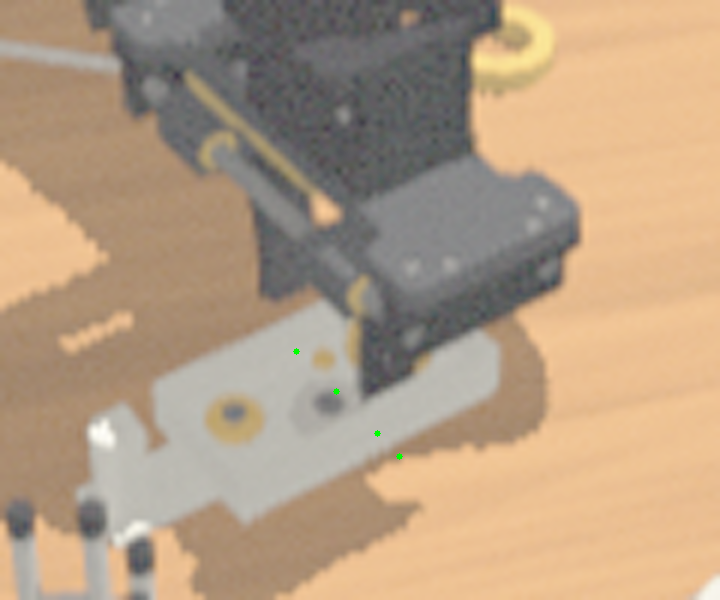

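The fingertips at crop px (280,295) and (385,390) sit well above their predicted points, about 25 mm too high. The tips seem to retract as the gripper opens, so they're above the walls. I'll widen the opening and descend, watching the force.

>>> step_arm(linear=[[0,0,0],[0,0,0],[0,0,0],[0,0,4],[0,0,4],[0,0,0]], delta_rot=[[0,0,0],[0,0,0],[0,0,0],[0,0,0],[0,0,0],[0,0,0]], grip=[78,78,78,78,78,78])

```text
time_s: 6.8
tcp_pos: [0.5762, -0.1979, -0.0032]
ee_rot: [[0.355, -0.935, -0.001], [-0.935, -0.355, 0.0], [-0.001, 0.001, -1.0]]
wrist_force: [0.4, -0.4, 0.4]
gripper_width: 0.898
gripper_force: 0.0
```

```bash
python3 - <<'E'
from h import *
c=capture("scene");s=sense()
b=cv2.resize(c["img"][185:285,180:300],None,fx=6,fy=6,interpolation=cv2.INTER_CUBIC).astype(float)
b=(255*(b/255)**.45).astype(np.uint8)
p=np.array(s["tcp_pos"]);R=np.array(s["ee_rot"])
for k in(0,39,-39):
    u=(proj(c,p+R[:,1]*k/1000)-[180,185]+.5)*6; cv2.circle(b,tuple(int(v) for v in u),3,(0,255,0),-1)
cv2.imwrite("pics/g3.png",b[:,:,::-1]);print(s)
E
```

```text
{'time_s': 6.85, 'joints': array([-3.74926076e+00,  3.17540099e+01, -1.46133641e+01, -1.62635083e-05,
       -4.36740226e+01,  2.45454290e+01]), 'joint_velocities': array([ 0.06416066, -0.37274705,  0.26110932,  0.14068805, -0.01948509,
       -0.02115966]), 'effort': array([-5.20837842e-03, -4.22594118e+01,  1.38761178e+01,  3.08708735e+00,
        6.03841036e-02, -3.46697834e-04]), 'tcp_pos': array([ 0.5763946 , -0.19791411, -0.00290878]), 'ee_rot': array([[ 3.55044143e-01, -9.34849259e-01, -7.20947256e-04],
       [-9.34849488e-01, -3.55044267e-01,  4.74404734e-05],
       [-3.00317882e-04,  6.57133711e-04, -9.99999739e-01]]), 'wrist_force': array([-0.26870389,  0.16657668, -0.31005158]), 'moment': array([ 0.0489668 , -0.04719046,  0.02500114]), 'gripper_force': 0.0, 'gripper_width': 0.894152853486492}
```

View pics/g3.png

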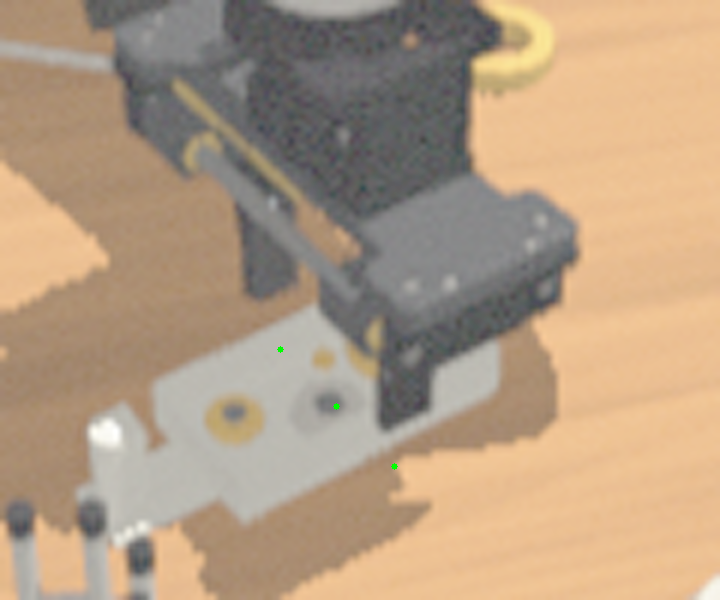

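The near finger now overlaps the near wall, with its tip at crop px (390,430), about 19 mm above the nominal TCP point. So the real tips are about 19 mm short of the reported TCP. I'll keep descending gently and then grip.

>>> step_arm(linear=[[0,0,4],[0,0,4],[0,0,2],[0,0,0]], delta_rot=[[0,0,0],[0,0,0],[0,0,0],[0,0,0]], grip=[78,78,78,78])

```text
time_s: 7.35
tcp_pos: [0.5764, -0.1979, -0.0128]
ee_rot: [[0.355, -0.935, -0.001], [-0.935, -0.355, 0.0], [-0.0, 0.0, -1.0]]
wrist_force: [0.1, -0.6, -0.1]
gripper_width: 0.9
gripper_force: 0.0
```

>>> step_arm(linear=[[0,0,0],[0,0,0],[0,0,0],[0,0,0],[0,0,0]], delta_rot=[[0,0,0],[0,0,0],[0,0,0],[0,0,0],[0,0,0]], grip=[68,60,55,55,55])

```text
time_s: 7.98
tcp_pos: [0.5764, -0.198, -0.0125]
ee_rot: [[0.355, -0.935, -0.001], [-0.935, -0.355, -0.0], [-0.0, 0.0, -1.0]]
wrist_force: [-1.4, -1.2, 1.3]
gripper_width: 0.698
gripper_force: 30.0
```

>>> step_arm(linear=[[0,0,-3],[0,0,-5],[0,0,0],[0,0,0]], delta_rot=[[0,0,0],[0,0,0],[0,0,0],[0,0,0]], grip=[55,55,55,55])

```text
time_s: 8.48
tcp_pos: [0.5766, -0.1978, -0.0046]
ee_rot: [[0.355, -0.935, -0.0], [-0.935, -0.355, 0.0], [-0.0, 0.0, -1.0]]
wrist_force: [-0.5, -0.0, -2.6]
gripper_width: 0.698
gripper_force: 30.0
```

```bash
python3 -c "
from h import *
p=dry(-43.5,0,-.005);print(p);plan(p,78.9)"
```

```text
[-7.81020554e+00 -4.25900309e+01 -5.00000000e-03]
t 8.475 tcp [ 0.5766 -0.1978 -0.0046] zax [-0.  0. -1.] yaw -69.2 j6 24.54860913716921 F [-0.53 -0.02 -2.62]
turn rad z 0.5567 shift mm [ 4.32138e+04  6.84000e+01 -4.10000e+00]
```

>>> step_arm(linear=[[0,0,0],[0,0,0],[0,0,0],[0,0,0],[-25,10,0],[-35,15,0],[-40,16,0],[-40,16,0],[-30,11.5,0],[0,0,0]], delta_rot=[[0,0,0.1392],[0,0,0.1392],[0,0,0.1392],[0,0,0.1391],[0,0,0],[0,0,0],[0,0,0],[0,0,0],[0,0,0],[0,0,0]], grip=[55,55,55,55,55,55,55,55,55,55])

```text
time_s: 9.72
tcp_pos: [0.5421, -0.016, -0.0044]
ee_rot: [[-0.189, -0.982, 0.0], [-0.982, 0.189, 0.0], [-0.0, -0.0, -1.0]]
wrist_force: [-0.2, 0.1, -1.7]
gripper_width: 0.7
gripper_force: 30.0
```

```bash
python3 - <<'E'
from h import *
np.set_printoptions(precision=4,suppress=True)
plan(dry(-.0435,0,-.005),78.9)
C={n:capture(n) for n in("scene","top")}
obs=[]
for n,px in(("scene",(310,230)),("top",(215,195))):
    r=pick(n,"tray",px);print(n,r["score"],r["point"],r["mask"].sum())
img=cv2.resize(C["scene"]["img"][150:300,220:450],None,fx=3.4,fy=3.4,interpolation=cv2.INTER_CUBIC)
cv2.imwrite("pics/m1.png",img[:,:,::-1])
E
```

```text
t 9.725 tcp [ 0.5421 -0.016  -0.0044] zax [ 0.  0. -1.] yaw -100.9 j6 -26.335078043970537 F [-0.19  0.07 -1.71]
turn rad z 0.0036 shift mm [-70.9  -0.4   0.6]
scene 0.95 [338.5, 160.7] 385
top 0.56 [230.9, 204.0] 343
```

View pics/m1.png

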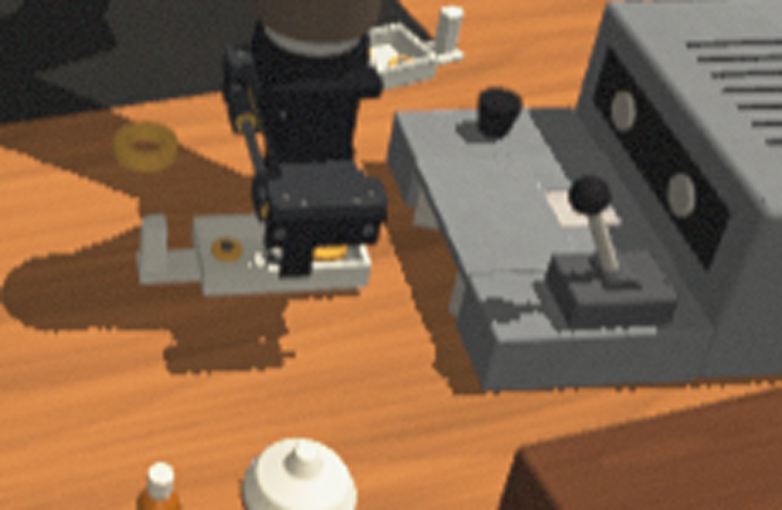

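The tray is level in the gripper, nose at crop px (370,265), in line with the mouth; the dryer's edge runs (400,150)–(480,380). I'll advance until the nose is just inside, then set it down.

>>> step_arm(linear=[[-15,0,0],[-20,0,0],[-15,0,0],[-9,0,0],[-5,0,0],[0,0,0],[0,0,4],[0,0,3],[0,0,1],[0,0,0]], delta_rot=[[0,0,0.0036],[0,0,0],[0,0,0],[0,0,0],[0,0,0],[0,0,0],[0,0,0],[0,0,0],[0,0,0],[0,0,0]], grip=[55,55,55,55,55,55,55,55,55,55])

```text
time_s: 11.18
tcp_pos: [0.5543, 0.0445, -0.0125]
ee_rot: [[-0.196, -0.981, -0.001], [-0.981, 0.196, -0.0], [0.001, 0.001, -1.0]]
wrist_force: [-0.8, -1.4, -0.3]
gripper_width: 0.699
gripper_force: 30.0
```

>>> step_arm(linear=[[0,0,0],[0,0,0],[0,0,0],[0,0,0],[0,0,-10],[0,0,-30],[0,0,-40],[0,0,-40],[0,0,0]], delta_rot=[[0,0,0],[0,0,0],[0,0,0],[0,0,0],[0,0,0],[0,0,0],[0,0,0],[0,0,0],[0,0,0]], grip=[70,80,80,80,80,80,80,80,80])

```text
time_s: 12.3
tcp_pos: [0.5574, 0.0456, 0.112]
ee_rot: [[-0.195, -0.981, 0.009], [-0.981, 0.195, 0.003], [-0.004, -0.008, -1.0]]
wrist_force: [0.3, 0.3, 0.1]
gripper_width: 0.921
gripper_force: 0.0
```

```bash
python3 - <<'E'
from h import *
plan(dry(-.17,0,.11),78.9)
C={n:capture(n) for n in("scene","top")}
for n in C:
  for r in landmark_of(n,"tray_tab")[:3]: print(n,r["score"],r["point"],at_z(C[n],r["point"],.045))
print(dry(-.147,0,.045))
E
```

```text
t 12.3 tcp [0.5574 0.0456 0.112 ] zax [ 0.009  0.003 -1.   ] yaw -101.27 j6 -32.615973018285985 F [0.33 0.29 0.09]
turn rad z -0.0029 shift mm [119.    2.7   1.5]
top 0.97 [136.7, 272.8] [0.30330426 0.24510503 0.045     ]
top 0.92 [227.4, 197.0] [ 0.53563501 -0.04503467  0.045     ]
[ 0.53619927 -0.04805002  0.045     ]
```

>>> step_arm(linear=[[30,1,0],[50,1,0],[40,0.7,0],[18,0,0],[0,0,25],[0,0,35],[0,0,25],[0,0,15],[0,0,6],[0,0,0]], delta_rot=[[0,0,0],[0,0,0],[0,0,0],[0,0,0],[0,0,0],[0,0,0],[0,0,0],[0,0,0],[0,0,0],[0,0,0]], grip=[0,0,0,0,0,0,0,0,0,0])

```text
time_s: 13.75
tcp_pos: [0.5252, -0.0898, 0.0015]
ee_rot: [[-0.196, -0.981, 0.0], [-0.981, 0.196, -0.0], [0.0, -0.0, -1.0]]
wrist_force: [-0.2, -0.5, -0.3]
gripper_width: 0.006
gripper_force: 0.0
```

```bash
python3 -c "
from h import *
plan(dry(-.165,0,.005),78.9)"
```

```text
t 13.75 tcp [ 0.5252 -0.0898  0.0015] zax [ 0. -0. -1.] yaw -101.28 j6 -19.042448766874802 F [-0.15 -0.49 -0.27]
turn rad z -0.0032 shift mm [-25.1  -2.7  -3.5]
```

>>> step_arm(linear=[[0,-2.7,-3.5],[-8,0,0],[-6,0,0],[-4,0,0],[-3,0,0],[-3,0,0],[-3,0,0],[-3,0,0],[-3,0,0],[-3,0,0]], delta_rot=[[0,0,-0.0032],[0,0,0],[0,0,0],[0,0,0],[0,0,0],[0,0,0],[0,0,0],[0,0,0],[0,0,0],[0,0,0]], grip=[0,0,0,0,0,0,0,0,0,0])

```text
time_s: 15.0
tcp_pos: [0.5345, -0.055, 0.0049]
ee_rot: [[-0.193, -0.981, -0.0], [-0.981, 0.193, -0.0], [0.0, 0.0, -1.0]]
wrist_force: [-0.6, -1.4, 0.4]
gripper_width: 0.007
gripper_force: 0.7
```

>>> step_arm(linear=[[-3,0,0],[-3,0,0],[-3,0,0],[-3,0,0],[0,0,0]], delta_rot=[[0,0,0],[0,0,0],[0,0,0],[0,0,0],[0,0,0]], grip=[0,0,0,0,0])

```text
time_s: 15.62
tcp_pos: [0.537, -0.043, 0.0049]
ee_rot: [[-0.193, -0.981, 0.0], [-0.981, 0.193, 0.0], [-0.0, -0.0, -1.0]]
wrist_force: [-0.8, -0.1, -0.4]
gripper_width: 0.006
gripper_force: 0.3
```

```bash
python3 - <<'E'
from h import *
np.set_printoptions(precision=4,suppress=True)
plan(dry(-.165,0,.005),78.9)
for k in("top","scene"):
  c=capture(k)
  for r in landmark_of(k,"tray_tab")[:3]: print(k,r["score"],r["point"],at_z(c,r["point"],.045))
  cv2.imwrite(f"pics/p_{k}.png",cv2.resize(c["img"][140:250,150:300] if k=="top" else c["img"][160:290,230:400],None,fx=4,fy=4,interpolation=cv2.INTER_CUBIC)[:,:,::-1])
a=cv2.imread("pics/p_top.png");b=cv2.imread("pics/p_scene.png")
b=cv2.resize(b,None,fx=440/520,fy=440/520)
cv2.imwrite("pics/p1.png",cv2.resize(np.hstack([a,b]),None,fx=.67,fy=.67))
E
```

```text
t 15.625 tcp [ 0.537  -0.043   0.0049] zax [ 0.  0. -1.] yaw -101.11 j6 -23.766196799598568 F [-0.77 -0.13 -0.43]
turn rad z -0.0001 shift mm [23.1 -0.2 -0.1]
scene 0.96 [353.0, 154.6] [0.3109 0.2424 0.045 ]
scene 0.86 [301.4, 215.6] [ 0.5423 -0.0223  0.045 ]
```

View pics/p1.png

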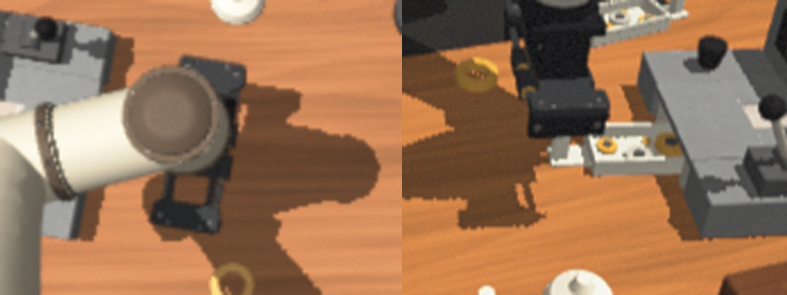

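Scene crop: the tray is entering the mouth straight, with its tab in front of the fingers, and the push force is only about 1.4 N. I'll continue in small rows.

>>> step_arm(linear=[[-2,0,0],[-2,0,0],[-2,0,0],[-2,0,0],[-2,0,0],[-2,0,0]], delta_rot=[[0,0,0],[0,0,0],[0,0,0],[0,0,0],[0,0,0],[0,0,0]], grip=[0,0,0,0,0,0])

```text
time_s: 16.58
tcp_pos: [0.5392, -0.0314, 0.005]
ee_rot: [[-0.193, -0.981, 0.0], [-0.981, 0.193, -0.0], [0.0, -0.0, -1.0]]
wrist_force: [-0.5, -2.8, 0.4]
gripper_width: 0.004
gripper_force: 0.7
```

>>> step_arm(linear=[[-2,0,0],[-2,0,0],[-2,0,0],[-2,0,0],[-2,0,0],[-2,0,0]], delta_rot=[[0,0,0],[0,0,0],[0,0,0],[0,0,0],[0,0,0],[0,0,0]], grip=[0,0,0,0,0,0])

```text
time_s: 17.32
tcp_pos: [0.5415, -0.0197, 0.0049]
ee_rot: [[-0.193, -0.981, -0.0], [-0.981, 0.193, -0.0], [0.0, 0.0, -1.0]]
wrist_force: [-0.6, -2.3, -0.4]
gripper_width: 0.005
gripper_force: 0.8
```

>>> step_arm(linear=[[-2,0,0],[-2,0,0],[-2,0,0],[-2,0,0],[-2,0,0],[-2,0,0]], delta_rot=[[0,0,0],[0,0,0],[0,0,0],[0,0,0],[0,0,0],[0,0,0]], grip=[0,0,0,0,0,0])

```text
time_s: 18.08
tcp_pos: [0.5438, -0.0079, 0.005]
ee_rot: [[-0.193, -0.981, -0.0], [-0.981, 0.193, -0.0], [0.0, 0.0, -1.0]]
wrist_force: [-1.1, -3.0, 0.1]
gripper_width: 0.005
gripper_force: 0.8
```

>>> step_arm(linear=[[-2,0,0],[-2,0,0],[-2,0,0],[-2,0,0],[-2,0,0]], delta_rot=[[0,0,0],[0,0,0],[0,0,0],[0,0,0],[0,0,0]], grip=[0,0,0,0,0])

```text
time_s: 18.7
tcp_pos: [0.5457, 0.0019, 0.005]
ee_rot: [[-0.193, -0.981, -0.0], [-0.981, 0.193, -0.0], [0.0, 0.0, -1.0]]
wrist_force: [-0.0, -1.7, 0.5]
gripper_width: 0.009
gripper_force: 0.8
```

>>> step_arm(linear=[[-1.5,0,0],[-1.5,0,0],[-1.5,0,0],[-1.5,0,0]], delta_rot=[[0,0,0],[0,0,0],[0,0,0],[0,0,0]], grip=[0,0,0,0])

```text
time_s: 19.2
tcp_pos: [0.5469, 0.0077, 0.0049]
ee_rot: [[-0.193, -0.981, -0.0], [-0.981, 0.193, -0.0], [0.0, 0.0, -1.0]]
wrist_force: [-0.3, -1.6, 0.3]
gripper_width: 0.006
gripper_force: 0.8
```

>>> step_arm(linear=[[-1.5,0,0],[-1.5,0,0],[-1.5,0,0],[-1.5,0,0]], delta_rot=[[0,0,0],[0,0,0],[0,0,0],[0,0,0]], grip=[0,0,0,0])

```text
time_s: 19.7
tcp_pos: [0.548, 0.0136, 0.0049]
ee_rot: [[-0.193, -0.981, -0.0], [-0.981, 0.193, 0.0], [0.0, 0.0, -1.0]]
wrist_force: [-0.5, -1.5, -0.2]
gripper_width: 0.007
gripper_force: 0.8
```

>>> step_arm(linear=[[-1.5,0,0],[-1.5,0,0],[-1.5,0,0]], delta_rot=[[0,0,0],[0,0,0],[0,0,0]], grip=[0,0,0])

```text
time_s: 20.08
tcp_pos: [0.5484, 0.0173, 0.0049]
ee_rot: [[-0.193, -0.981, -0.001], [-0.981, 0.193, -0.001], [0.001, 0.001, -1.0]]
wrist_force: [-0.2, -4.9, 1.4]
gripper_width: 0.007
gripper_force: 2.5
```

The shuttle has been contacted (about 5 N). About 16 mm of travel remains, in small steps.

>>> step_arm(linear=[[-1.5,0,0],[-1.5,0,0],[-1.5,0,0],[-1.5,0,0]], delta_rot=[[0,0,0],[0,0,0],[0,0,0],[0,0,0]], grip=[0,0,0,0])

```text
time_s: 20.58
tcp_pos: [0.5493, 0.0229, 0.0049]
ee_rot: [[-0.193, -0.981, -0.002], [-0.981, 0.193, -0.001], [0.002, 0.001, -1.0]]
wrist_force: [-0.4, -5.7, 1.7]
gripper_width: 0.013
gripper_force: 2.6
```

>>> step_arm(linear=[[-1.5,0,0],[-1.5,0,0],[-1,0,0],[-1,0,0]], delta_rot=[[0,0,0],[0,0,0],[0,0,0],[0,0,0]], grip=[0,0,0,0])

```text
time_s: 21.08
tcp_pos: [0.5503, 0.0277, 0.0049]
ee_rot: [[-0.193, -0.981, -0.002], [-0.981, 0.193, -0.001], [0.002, 0.002, -1.0]]
wrist_force: [-0.6, -5.9, 1.7]
gripper_width: 0.004
gripper_force: 2.6
```

>>> step_arm(linear=[[-0.7,0,0],[-0.7,0,0]], delta_rot=[[0,0,0],[0,0,0]], grip=[0,0])

```text
time_s: 21.32
tcp_pos: [0.5506, 0.0291, 0.0049]
ee_rot: [[-0.193, -0.981, -0.002], [-0.981, 0.193, -0.001], [0.002, 0.001, -1.0]]
wrist_force: [-0.1, -5.6, 1.3]
gripper_width: 0.003
gripper_force: 2.6
```

>>> step_arm(linear=[[-0.7,0,0],[-0.7,0,0]], delta_rot=[[0,0,0],[0,0,0]], grip=[0,0])

```text
time_s: 21.58
tcp_pos: [0.5508, 0.0305, 0.0049]
ee_rot: [[-0.193, -0.981, -0.002], [-0.981, 0.193, -0.001], [0.002, 0.001, -1.0]]
wrist_force: [-1.2, -6.3, 1.3]
gripper_width: 0.005
gripper_force: 2.6
```

>>> step_arm(linear=[[-0.7,0,0],[-0.6,0,0]], delta_rot=[[0,0,0],[0,0,0]], grip=[0,0])

```text
time_s: 21.82
tcp_pos: [0.551, 0.0318, 0.0049]
ee_rot: [[-0.193, -0.981, -0.002], [-0.981, 0.193, -0.001], [0.002, 0.002, -1.0]]
wrist_force: [-1.4, -5.4, 1.4]
gripper_width: 0.005
gripper_force: 2.6
```

>>> step_arm(linear=[[-0.5,0,0]], delta_rot=[[0,0,0]], grip=[0])

```text
time_s: 21.95
tcp_pos: [0.5511, 0.0323, 0.0049]
ee_rot: [[-0.193, -0.981, -0.002], [-0.981, 0.193, -0.001], [0.002, 0.002, -1.0]]
wrist_force: [-0.5, -6.2, 2.1]
gripper_width: 0.001
gripper_force: 2.8
```

>>> step_arm(linear=[[-0.5,0,0]], delta_rot=[[0,0,0]], grip=[0])

```text
time_s: 22.08
tcp_pos: [0.5511, 0.0323, 0.0049]
ee_rot: [[-0.193, -0.981, -0.002], [-0.981, 0.193, -0.002], [0.002, 0.002, -1.0]]
wrist_force: [-0.3, -7.9, 1.9]
gripper_width: 0.006
gripper_force: 3.8
```

>>> step_arm(linear=[[-0.5,0,0]], delta_rot=[[0,0,0]], grip=[0])

```text
time_s: 22.2
tcp_pos: [0.5511, 0.0324, 0.0049]
ee_rot: [[-0.193, -0.981, -0.003], [-0.981, 0.193, -0.003], [0.003, 0.002, -1.0]]
wrist_force: [0.8, -10.5, 2.2]
gripper_width: 0.007
gripper_force: 4.4
```

>>> step_arm(linear=[[-0.4,0,0]], delta_rot=[[0,0,0]], grip=[0])

```text
time_s: 22.32
tcp_pos: [0.551, 0.0325, 0.0049]
ee_rot: [[-0.193, -0.981, -0.003], [-0.981, 0.193, -0.003], [0.003, 0.002, -1.0]]
wrist_force: [1.2, -10.2, 2.5]
gripper_width: 0.005
gripper_force: 5.0
```

The force rose after 16 mm of shuttle travel, so the tray is home at the end stop with a peak of about 10 N. I'll back off, rise and go to the lever.

>>> step_arm(linear=[[3,0,0],[7,0,0],[10,0,0],[0,0,-30],[0,0,-50],[0,0,-60],[0,0,-55],[0,0,0]], delta_rot=[[0,0,0],[0,0,0],[0,0,0],[0,0,0],[0,0,0],[0,0,0],[0,0,0],[0,0,0]], grip=[0,0,0,0,0,0,0,0])

```text
time_s: 23.32
tcp_pos: [0.5515, 0.0154, 0.2056]
ee_rot: [[-0.192, -0.981, 0.012], [-0.981, 0.192, 0.003], [-0.005, -0.011, -1.0]]
wrist_force: [-0.2, -0.2, -1.5]
gripper_width: 0.01
gripper_force: 0.0
```

```bash
python3 - <<'E'
from h import *
plan(dry(0,-.1,.20),78.9)
C={n:capture(n) for n in("scene","top")}
for l,z in(("tray_tab",.045),("lever_tip",.142)):
  for n in C:
    for r in landmark_of(n,l)[:2]:
      p=at_z(C[n],r["point"],z);d=p[:2]-dry(0,0,0)[:2];a=np.radians(78.9)
      print(l,n,round(r["score"],2),p,"dryer xy",np.round([d@[np.cos(a),np.sin(a)],d@[-np.sin(a),np.cos(a)]],4))
E
```

```text
t 23.325 tcp [0.5515 0.0154 0.2056] zax [ 0.012  0.003 -1.   ] yaw -101.09 j6 -29.597687737359525 F [-0.18 -0.18 -1.47]
turn rad z 0.0002 shift mm [-81.7 -97.2   7.1]
tray_tab scene 0.73 [0.55588318 0.04809993 0.045     ] dryer xy [-0.0489 -0.0008]
tray_tab scene 0.6 [0.3139745  0.24969441 0.045     ] dryer xy [0.1024 0.2754]
tray_tab top 0.79 [0.30025808 0.24696688 0.045     ] dryer xy [0.0971 0.2883]
tray_tab top 0.55 [0.55459508 0.04668077 0.045     ] dryer xy [-0.0505  0.0002]
lever_tip scene 0.62 [0.6696258  0.12096016 0.142     ] dryer xy [ 0.0445 -0.0984]
lever_tip scene 0.38 [ 0.82153452 -0.33160602  0.142     ] dryer xy [-0.3703 -0.3346]
lever_tip top 0.44 [0.54205404 0.02632591 0.142     ] dryer xy [-0.0729  0.0086]
```

>>> step_arm(linear=[[-25,-25,0],[-25,-35,0],[-20,-25,0],[-12,-12,0],[0,0,0],[0,0,30],[0,0,30],[0,0,20],[0,0,5],[0,0,0]], delta_rot=[[0,0,0],[0,0,0],[0,0,0],[0,0,0],[0,0,0],[0,0,0],[0,0,0],[0,0,0],[0,0,0],[0,0,0]], grip=[0,0,0,0,0,0,0,0,0,0])

```text
time_s: 24.88
tcp_pos: [0.6591, 0.0764, 0.1152]
ee_rot: [[-0.193, -0.981, -0.0], [-0.981, 0.193, -0.0], [0.0, -0.0, -1.0]]
wrist_force: [-0.0, 0.3, 0.2]
gripper_width: 0.004
gripper_force: 0.0
```

```bash
python3 -c "
from h import *
plan(dry(.1015,-.1,.118),78.9)"
```

```text
t 24.875 tcp [0.6591 0.0764 0.1152] zax [-0. -0. -1.] yaw -101.12 j6 -31.68767358136311 F [-0.01  0.27  0.15]
turn rad z -0.0004 shift mm [-102.7   -3.3   -2.8]
```

>>> step_arm(linear=[[-6,-3,0],[-8,0,0],[-8,0,0],[-8,0,0],[-8,0,0],[-8,0,0],[-8,0,0],[-8,0,0],[-8,0,0]], delta_rot=[[0,0,0],[0,0,0],[0,0,0],[0,0,0],[0,0,0],[0,0,0],[0,0,0],[0,0,0],[0,0,0]], grip=[0,0,0,0,0,0,0,0,0])

```text
time_s: 26.0
tcp_pos: [0.6758, 0.1455, 0.1147]
ee_rot: [[-0.193, -0.981, -0.0], [-0.981, 0.193, 0.0], [-0.0, 0.0, -1.0]]
wrist_force: [-1.2, -1.1, 0.1]
gripper_width: 0.006
gripper_force: 0.5
```

>>> step_arm(linear=[[-6,0,0],[-6,0,0],[-4,0,0],[-3,0,0],[-3,0,0],[0,0,0]], delta_rot=[[0,0,0],[0,0,0],[0,0,0],[0,0,0],[0,0,0],[0,0,0]], grip=[0,0,0,0,0,0])

```text
time_s: 26.75
tcp_pos: [0.6801, 0.1667, 0.115]
ee_rot: [[-0.193, -0.981, 0.0], [-0.981, 0.193, 0.0], [-0.0, -0.0, -1.0]]
wrist_force: [0.1, -0.8, 0.4]
gripper_width: 0.004
gripper_force: 0.1
```

```bash
python3 - <<'E'
from h import *
plan(dry(.1015,-.1,.118),78.9)
for n in("scene","top"):
    c=capture(n)
    for r in landmark_of(n,"lever_tip")[:2]:
      p=at_z(c,r["point"],.142);d=p[:2]-dry(0,0,0)[:2];a=np.radians(78.9)
      print(n,round(r["score"],2),r["point"],"dryer xy",np.round([d@[np.cos(a),np.sin(a)],d@[-np.sin(a),np.cos(a)]],4))
E
```

```text
t 26.75 tcp [0.6801 0.1667 0.115 ] zax [ 0.  0. -1.] yaw -101.12 j6 -38.07403844295573 F [ 0.14 -0.79  0.39]
turn rad z -0.0003 shift mm [-10.1  -0.1  -3. ]
scene 0.63 [420.7, 207.1] dryer xy [ 0.1103 -0.1016]
top 0.68 [357.9, 196.1] dryer xy [-0.5323 -0.0582]
```

>>> step_arm(linear=[[-3,0,0],[-3,0,0],[-2,0,0]], delta_rot=[[0,0,0],[0,0,0],[0,0,0]], grip=[0,0,0])

```text
time_s: 27.32
tcp_pos: [0.6815, 0.1745, 0.1149]
ee_rot: [[-0.193, -0.981, -0.0], [-0.981, 0.193, -0.0], [0.0, 0.0, -1.0]]
wrist_force: [0.2, -1.0, 0.2]
gripper_width: 0.006
gripper_force: 0.3
```

>>> step_arm(linear=[[-2,0,0],[-1,0,0]], delta_rot=[[0,0,0],[0,0,0]], grip=[0,0])

```text
time_s: 27.58
tcp_pos: [0.6818, 0.1762, 0.1148]
ee_rot: [[-0.193, -0.981, -0.001], [-0.981, 0.193, -0.002], [0.002, 0.001, -1.0]]
wrist_force: [-0.3, -4.4, -0.3]
gripper_width: 0.006
gripper_force: 2.2
```

>>> step_arm(linear=[[-1,0,0],[-1,0,0]], delta_rot=[[0,0,0],[0,0,0]], grip=[0,0])

```text
time_s: 27.82
tcp_pos: [0.6817, 0.1765, 0.1148]
ee_rot: [[-0.194, -0.981, -0.003], [-0.981, 0.194, -0.004], [0.005, 0.002, -1.0]]
wrist_force: [-0.7, -9.5, 0.8]
gripper_width: 0.006
gripper_force: 4.0
```

Lever stop reached: the force climbs with no further motion. I'll back away and rise.

>>> step_arm(linear=[[5,0,0],[10,0,0],[15,0,0],[0,0,-30],[0,0,-50],[0,0,-50],[30,20,0],[50,40,0],[50,40,0],[0,0,0]], delta_rot=[[0,0,0],[0,0,0],[0,0,0],[0,0,0],[0,0,0],[0,0,0],[0,0,0],[0,0,0],[0,0,0],[0,0,0]], grip=[0,0,0,0,0,0,0,0,0,0])

```text
time_s: 29.08
tcp_pos: [0.5523, 0.0407, 0.2459]
ee_rot: [[-0.195, -0.981, 0.0], [-0.981, 0.195, 0.001], [-0.001, 0.0, -1.0]]
wrist_force: [1.1, 0.1, 0.1]
gripper_width: 0.006
gripper_force: 0.0
```

```bash
python3 - <<'E'
from h import *
C={n:capture(n) for n in("scene","top")}
s=sense();print(s["time_s"],s["tcp_pos"],s["wrist_force"])
for l,z in(("tray_tab",.045),("lever_tip",.142),("loupe",.05)):
  for n in C:
    for r in landmark_of(n,l)[:2]:
      p=at_z(C[n],r["point"],z);d=p[:2]-dry(0,0,0)[:2];a=np.radians(78.9)
      print(l,n,round(r["score"],2),p,"dryer xy",np.round([d@[np.cos(a),np.sin(a)],d@[-np.sin(a),np.cos(a)]],4))
cv2.imwrite("pics/end.png",cv2.resize(C["scene"]["img"][100:300,150:512],None,fx=2.2,fy=2.2,interpolation=cv2.INTER_CUBIC)[:,:,::-1])
E
```

```text
29.175 [0.55595437 0.04296319 0.24601712] [0.84843663 0.69494903 0.64341671]
tray_tab scene 0.97 [0.55543209 0.05402062 0.045     ] dryer xy [-0.0431  0.0008]
tray_tab scene 0.8 [0.30219846 0.25674791 0.045     ] dryer xy [0.107  0.2883]
tray_tab top 0.76 [0.30553615 0.24765218 0.045     ] dryer xy [0.0988 0.2833]
tray_tab top 0.63 [0.56072411 0.04501068 0.045     ] dryer xy [-0.051  -0.0061]
lever_tip scene 0.72 [0.68542573 0.19440523 0.142     ] dryer xy [ 0.1196 -0.0998]
lever_tip top 0.67 [0.48441147 0.16968767 0.142     ] dryer xy [0.0567 0.0927]
loupe scene 0.71 [ 0.4531788 -0.0985702  0.05     ] dryer xy [-0.2126  0.0717]
loupe scene 0.44 [0.48897772 0.18073838 0.05      ] dryer xy [0.0684 0.0904]
loupe top 0.67 [ 0.52958928 -0.47562328  0.05      ] dryer xy [-0.5678 -0.0758]
loupe top 0.58 [0.48234786 0.20049386 0.05      ] dryer xy [0.0865 0.1007]
```

View pics/end.png

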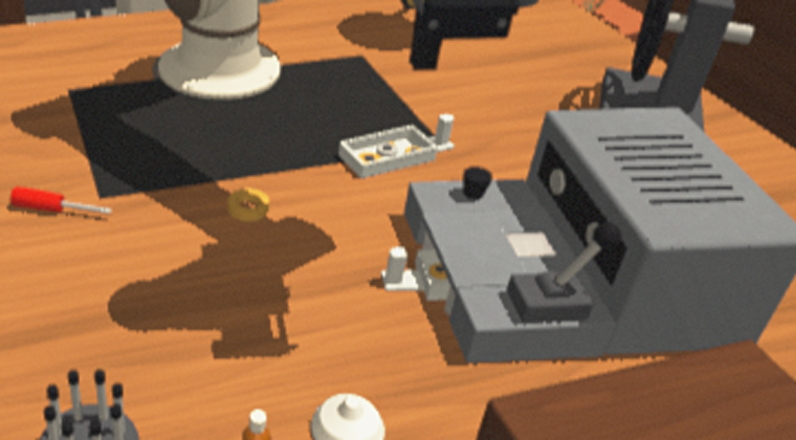

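The final picture shows the tray in the bay with its tab just outside at crop px (395,265). The lever ball leans fully away at px (605,237), everything else is undisturbed, and the arm is clear.

```bash
python3 -c "
from station import finish_job
print(finish_job())"
```

```text
the job is handed in; nothing more can be done
None
```

I slid the far tray home against the shuttle's end stop (peak push about 10 N), then threw the dryer lever fully over. The other bench items looked undisturbed and the arm was clear when I handed the job in at about 29 s; no verdict came back.

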